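Hold the starter box key in preheat

ROBOT

A 6-joint arm with a two-finger parallel gripper is mounted at the origin on a cart in front of the work surface, level with it; the furniture and walls round the work are solid. World frame = base frame: x ahead of the robot, y to its left, z up, the work surface at z = 0. Lengths are in m, angles in rad, forces in N, time in s.
With the tool pointing down it reaches from about 0.25 to 0.775 m from the base axis. Payload 4 kg.
Tool frame: the origin (TCP) lies midway between the tips of the shut fingers; the grasp point (between the pads) lies 19 mm behind it; z points along the fingers, y is the line along which they close (so a half turn about z gives the same grasp; the last joint's range is limited). The gripper opens to 94 mm and grips with 3 to 60 N. Pads are 16 mm wide; open, the fingers measure 119 mm over their backs; the gripper's body (75 mm by 177 mm) begins 78 mm behind the grasp point.
Start: joints at [1, 0.087, 1.371, -0, 1.684, -0.103], TCP at [0.248, 0.491, 0.206] pointing down, gripper open.
Joint ranges: [-3.1, 3.1], [-0.76, 2.03], [0.27, 2.55], [-1.08, 4.22], [0.17, 2.65], [-2.57, 2.57]. Speed limits (rad/s): [2.79, 2.79, 3.14, 3.14, 3.14, 3.14].

INTERFACE

Orientations are given as a 3x3 rotation matrix whose columns are the frame's x, y, z axes.
In Python, from workcell import ctrl gives the robot as it stands.
- The arm moves only by the shell command python3 -m jog [OPENING], which reads ROWS from standard input. ROWS is a JSON list of rows, 1 to 10 of them, each an object with the fields tx, ty, tz (the shift in shares of the most that a row can go, 1 being 50 mm), ax, ay, az (a rotation vector in normalised numbers (1 is pi rad)); a field left out counts as zero; each row shifts and turns the commanded pose from where the row before left it, along the tool's axes as they then stand; what a row does not reach is not made up. A row lasts 1/10 s, in which the tool goes at most 0.05 m and 0.15 rad, less where a joint would pass 70% of its speed; a pose out of reach is approached as far as the arm can. OPENING is the finger opening in m, set as the command begins (- or left out keeps the last). The fingers move at their own pace and stop on an object; the grip force is fixed at half the most. Time passes only in rows, so rows that do not move let the fingers close. It prints the time, the measured TCP pose, the force, the opening and the grip force at its end. A shift or turn number past 1, either way, is cut back to 1. Input that does not fit is refused with a message, and nothing moves.
- ctrl.sense(): the state, without advancing time (a new reading comes with each control period).
- ctrl.camera(name): name is "scene" or "top" or "wrist"; returns a dict with "frame" (384x512x3 uint8, blue, green, red), "range_z" (384x512 float32, m along the optical axis (not along the pixel's ray), 0 where there is no reading), "fx", "fy", "cx", "cy" (pixels), "rvec" (rotation vector, rad) and "tvec" (3), from world to camera coordinates, as OpenCV has them. Camera axes: x right, y down, z forward; pixel columns grow to the right and rows downward; lengths in m; the calibration is good to about 2 mm. The wrist camera is an equidistant fisheye: a pixel r from the principal point sees the ray r / f radians off the axis. A picture is of the moment at which its call begins.
- ctrl.sign_off(): hands the job in; it is judged then, once.
Trained networks look in a picture, given as the dict that the camera call returned (one of the last four; its "shot" number tells which), for a name from the list of things; names that differ only in an ending like _2 or _b are one class to them, and where a whole thing is asked for, a point or a joint stands for the part that bears it (a point fixed in the world has none). Each returns a list of dicts, best first, with "confidence" (0 to 1); they miss things now and then, are a little off and sometimes report something else, mostly with a low value. They report only what shows in the picture. A call takes as long as a camera call.
- ctrl.look_for(picture, name): "at" ([column, row] in pixels, amid what is visible of it).
- ctrl.regions_of(picture, name): "pixels" (384x512 bool, what is visible of it) and "at" ([column, row] in pixels, amid what is visible of it).
The state is a dict: "t": time; "joint_pos": joint angles; "dq": joint speeds; "tau": joint torques, N m; "tcp_pos": TCP position; "ee_rot": TCP orientation; "force": force on the tool from outside, world axes, zero at the start; "moment": the same for the moment, N m; "grip_width": finger opening in m; "finger_force": force on a finger pad.
Only numpy, scipy, OpenCV 4.12 (cv2) and the standard library are available. Lean on these libraries where they do the work, as an engineer would, in place of code of your own. Each camera call takes 0.05 s, during which the arm holds its last target. There are 200 camera calls.

TASK

The control box of a small diesel set lies on its back on the counter for a bench test: raise the hinged metal cover off its key switch, take the round-headed key from the wooden block and work it, with light pressure and twisting it to and fro, past the sticky pins and tumbler until it is fully home in the keyhole, without ramming it. Then turn the key a quarter turn clockwise (seen from above) to the sprung preheat position, and finish while still gripping it and holding it turned, for it springs back when let go. Leave the square-headed key in the block and the pliers, screwdriver and relay where they are.

Things in the scene. Friction and masses are not known exactly. Their poses are not given: they have to be found in the camera images.
- control_box: Grey steel control box, fixed to the counter, 134 x 174 x 66 mm, lying with its panel up. Origin: centre of its underside; x away from the robot at yaw 0, z up. On the panel: the key switch under a round hinged steel cover, and lower than 12 mm: hour meter, pilot lamp, fuse cap.
- keyhole (a point): Centre of the keyhole on the plug's face, 72 mm above the counter; axes as the box; the key goes straight down. At plug 0 the slot (11.4 x 5.2 mm) runs along the box's x. Two sprung pins drag on the blade (5 to 12 N). From 9.6 to 13.6 mm deep a sticky disc stands askew, 0.65 to 0.85 rad clockwise: push lightly (10 N) while twisting clockwise till the key drops in, then back to 0 to go home.
- key_plug (a joint): Turn of the plug, rad: 0 off, 1.571 a quarter turn clockwise from above (preheat, end stop). Return spring 0.016 N m at 0 rising to 0.08 at the stop; the sticky disc adds 0.06. A ward 17.5 to 20 mm under the face blocks a half-inserted key at any angle but 0, and keeps the key in while turned. The key has 0.1 to 0.2 rad of play in the slot: turn it that much further than the plug.
- cover (a joint): Angle of the hinged cover in rad: 0 = lying over the keyhole (key cannot enter), 1.92 = fully raised and leaning back. Stiff hinge (0.025 N m): stays where it is left.
- cover_hinge (a point): Middle of the cover's hinge pin, 75.5 mm above the counter and 31 mm behind the keyhole (+x of the box); the pin runs along the box's y. Axes as the box.
- cover_tab (a point): Middle of the thumb tab on the cover's free edge: a steel roll 11 mm in diameter, 10 mm long along the box's y, on an upright stem. At cover 0 it lies 59 mm in front of the hinge (-x of the box) and 16.5 mm above it (26 mm above the panel); turns with the cover, up and back. Pinched by its ends along the box's y, it can pivot between the fingers. Axes move with the cover.
- round_key: Switch key (loose, 40 g): black round head 32 mm across, 9 mm thick, with a hole; flat steel blade 10 x 4 mm, 35 mm long, notched in both edges; same both ways round. Origin: middle of the shoulder under the head (fully home: at the keyhole point); z up, x along the blade's width, y its thickness. Head centre 19.5 mm above the origin, top 35.5. Stands in a block socket, origin 48 mm up, 1 mm play.
- key_tip (a point): Tip of the round key's blade, 35 mm below its origin. Axes as the key.
- square_key: Another key, not to be used (loose, 40 g): black rectangular head 30 x 9 x 29 mm, round shank; stands in the block's other socket, 52 mm from the round key. Origin: middle of the shoulder. Which key stands in which socket varies.
- key_block: Drilled wooden block, fixed to the counter, 70 x 110 x 48 mm. Origin: centre of its underside; x away from the robot at yaw 0. The two key sockets are at x = -12 mm, y = -26 and +26 mm, 38 mm deep, slots along the block's y. Drill shanks stand up to 16 mm above it along x = +26 mm.
- pliers: Pliers with red handles, 164 mm long, 12 mm high, lying loose right of the box. Origin: centre of its underside.
- screwdriver: Screwdriver with a yellow handle, 179 mm long, 32 mm high, lying loose in front. Origin: centre of its underside.
- relay: Black cube relay with four prongs, 28 x 28 x 37 mm, loose behind the box. Origin: centre of its underside.

How it is judged:
On the way, in this order (a step that is already met when the one before it is completed fails the run):
1. the cover is raised off the keyhole (value of joint cover above 1.3 rad), for 0.2 s.
2. the round key is fully home in the keyhole, with the cover up (z of round_key in the frame of keyhole below 0.0025 m and horizontal distance between round_key and keyhole below 0.004 m and value of joint cover above 1.2 rad), for 0.1 s.
At the end, for the whole second after the job is handed in: Plug held over 1.25 rad clockwise against its spring; round key home (shoulder within 2.5 mm of the plug's face, within 4 mm of its centre, upright within 0.15 rad) and gripped by the fingers (over 2 N); cover over 1.2 rad up; square key within 15 mm of its start (all of step 2 and value of joint key_plug above 1.25 rad and angle between round_key's own z axis and vertical below 0.15 rad and contact force between the fingers and round_key above 2 N and distance of square_key from where it was at the start of the episode below 0.015 m); the arm keeps its last pose, push and grip.
It fails at once if the square-headed key is pulled out or knocked over (distance of square_key from where it was at the start of the episode above 0.015 m).
It fails at once if the key is rammed straight in against the catch instead of being worked past it (contact force between round_key and control_box above 55 N and z of round_key in the frame of keyhole above 0.004 m and value of joint key_plug below 0.2 rad).
It fails at once if the pliers, screwdriver or relay is pushed away (distance of any of pliers, screwdriver, relay from where it was at the start of the episode above 0.025 m).
It also fails if it takes over 72 s, if anything falls off the work surface, if the arm or the gripper's body presses on something with over 40 N, if the wrist force passes 120 N, or if a joint passes its speed limit or range.

## Working session

There is one attempt and no reset: what is moved stays moved. The work goes in short steps, Python scripts to look and compute and a shell command to move; the robot and the scene stay as the last step left them, time stands still between calls to the robot, and variables do not carry over. Pictures are saved under pics/ and viewed, at most 10 in all, crops included, and the job is handed in when it is done.

```bash
ls; mkdir -p pics; cat > h.py <<'E'
import numpy as np, cv2
from workcell import ctrl
def world(p,mask):
    v,u=np.nonzero(mask&(p["range_z"]>0)); z=p["range_z"][v,u]
    R=cv2.Rodrigues(np.array(p["rvec"],float))[0]
    c=np.stack([(u-p["cx"])/p["fx"]*z,(v-p["cy"])/p["fy"]*z,z],1)
    return (c-np.array(p["tvec"]).ravel())@R
E
python3 - <<'E'
from h import *
s=ctrl.sense(); print(s["t"],s["tcp_pos"],s["ee_rot"],s["force"],s["grip_width"])
for n in ["top","scene"]:
    p=ctrl.camera(n); cv2.imwrite(f"pics/{n}0.png",p["frame"]); print(n,p["fx"],cv2.Rodrigues(np.array(p["rvec"],float))[0].round(2).tolist(),p["tvec"])
    for k in ["control_box","cover","cover_tab","round_key","square_key","key_block","pliers","screwdriver","relay"]:
        for r in ctrl.regions_of(p,k)[:2]:
            w=world(p,r["pixels"])
            if len(w)<5: print(k,r["at"],len(w)); continue
            top=w[w[:,2]>np.percentile(w[:,2],97)-0.004]
            rc=cv2.minAreaRect((w[:,:2]*1000).astype(np.float32))
            print(k,round(r["confidence"],2),np.round(r["at"]),len(w),"med",np.median(w,0).round(3),"top",top.mean(0).round(4),"rect",np.round(rc[0]),np.round(rc[1]),round(rc[2]))
E
```

```text
pics
0.0 [0.24770503 0.49045332 0.20429698] [[-8.92579296e-01  4.50888835e-01 -1.20826959e-03]
 [ 4.50890389e-01  8.92577397e-01 -1.85672698e-03]
 [ 2.41296663e-04 -2.20207320e-03 -9.99997546e-01]] [0.85931551 0.63772656 0.02009102] 0.09413534197042163
top 400.4002616025148 [[0.01, -1.0, 0.01], [-0.98, -0.01, -0.19], [0.19, -0.01, -0.98]] [0.12345887 0.56657428 0.86846592]
control_box 0.89 [285. 184.] 4884 med [0.573 0.073 0.067] top [0.5748 0.0959 0.0805] rect [591.  72.] [211. 163.] 83
cover 0.8 [270. 182.] 325 med [0.574 0.103 0.08 ] top [0.545  0.1062 0.0995] rect [573. 102.] [39. 63.] 64
cover_tab 0.75 [274. 179.] 339 med [0.576 0.103 0.079] top [0.5473 0.1061 0.099 ] rect [576. 104.] [63. 38.] 0
round_key 0.49 [149. 202.] 66 med [0.54  0.373 0.081] top [0.5413 0.3739 0.0838] rect [542. 374.] [30.  9.] 73
square_key 0.49 [173. 205.] 65 med [0.525 0.324 0.076] top [0.5266 0.3243 0.0768] rect [527. 325.] [29.  9.] 74
key_block 0.65 [169. 197.] 1413 med [0.545 0.342 0.048] top [0.5458 0.3459 0.0501] rect [546. 347.] [111.  70.] 74
pliers 0.59 [387. 182.] 780 med [ 0.591 -0.179  0.0
[... 1082 characters left out ...]
] [ 34. 159.] 61
square_key 0.71 [193. 238.] 179 med [0.522 0.325 0.064] top [0.5237 0.3241 0.0742] rect [578. 291.] [ 32. 140.] 59
key_block 0.74 [183. 257.] 1518 med [0.517 0.355 0.037] top [0.5304 0.3555 0.0491] rect [444. 386.] [114. 457.] 65
key_block 0.67 [170. 241.] 198 med [0.537 0.375 0.066] top [0.5386 0.3752 0.0802] rect [554. 372.] [29. 42.] 78
pliers 0.68 [308. 183.] 156 med [ 0.603 -0.18   0.008] top [ 0.6015 -0.178   0.0093] rect [ 601. -169.] [ 52. 138.] 89
screwdriver 0.66 [276. 273.] 691 med [0.348 0.256 0.022] top [0.3501 0.2616 0.0278] rect [368. 208.] [ 45. 187.] 9
relay 0.49 [172. 208.] 152 med [0.72  0.252 0.017] top [0.7257 0.2491 0.031 ] rect [741. 230.] [31. 81.] 39
```

```bash
python3 - <<'E'
from h import *
p=ctrl.camera("top"); f=p["frame"]; cv2.imwrite("pics/top1.png",cv2.resize(f[110:300,120:400],None,fx=2.8,fy=2.8,interpolation=cv2.INTER_CUBIC))
W=lambda m:world(p,m)
b=ctrl.regions_of(p,"control_box")[0]["pixels"]
full=np.ones_like(b); w=W(full)
def rect(q):
    r=cv2.minAreaRect((q[:,:2]*1000).astype(np.float32)); return np.round(r[0],1),np.round(r[1],1),round(r[2],1),len(q)
inb=(abs(w[:,0]-.58)<.12)&(abs(w[:,1]-.075)<.13)
print("panel",rect(w[inb&(w[:,2]>.060)&(w[:,2]<.1)]))
q=w[inb&(abs(w[:,2]-.066)<.003)];print("panel flat",rect(q),np.median(q[:,2]))
q=w[inb&(w[:,2]>.0745)&(w[:,2]<.087)];print("cover",rect(q))
q=w[inb&(w[:,2]>.089)];print("tab",rect(q),q.mean(0),q[:,2].max())
k=(abs(w[:,0]-.545)<.08)&(abs(w[:,1]-.35)<.09)
for nm,c in [("round",(.541,.374)),("square",(.527,.324))]:
    q=w[(np.hypot(w[:,0]-c[0],w[:,1]-c[1])<.02)&(w[:,2]>.062)]; print(nm,rect(q),q[:,2].max(), q.mean(0))
q=w[k&(abs(w[:,2]-.048)<.004)];print("block",rect(q))
E
```

```text
panel (array([553.7,  75. ]), array([174. , 181.2]), 83.3, 4475)
panel flat (array([554.4,  74.9]), array([174. , 179.8]), 83.3, 3356) 0.0665302027630577
cover (array([540.1,  68.5]), array([114. , 156.7]), 86.1, 469)
tab (array([498.2,  76.7]), array([121.1,  26.7]), 40.9, 27) [0.52966837 0.09516517 0.09747196] 0.10376606424995068
round (array([541.8, 374.3]), array([30. ,  9.2]), 73.2, 66) 0.08614121165799282 [0.54079622 0.37270627 0.07838053]
square (array([527.2, 325.2]), array([30.6,  9. ]), 73.1, 63) 0.08008592075626829 [0.52638255 0.32419425 0.07521473]
block (array([546.1, 346.7]), array([111.3,  70.2]), 73.7, 1264)
```

View pics/top1.png

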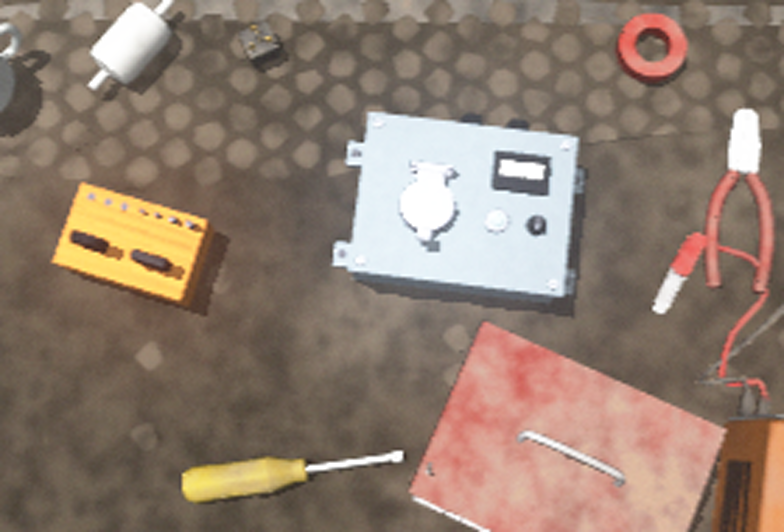

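The crop shows the box lying square-on, with the round cover at crop (428,205), its tab towards the robot at (432,245), and the block on the left with the round key as the left head. A red toolbox stands in front of the box.

```bash
python3 - <<'E'
from h import *
for n in ["top","scene"]:
    p=ctrl.camera(n); w=world(p,np.ones((384,512),bool))
    R=np.array([[.9932,-.1167],[.1167,.9932]]) # rows: box x, box y
    q=w[(abs(w[:,0]-.547)<.025)&(abs(w[:,1]-.105)<.02)&(w[:,2]>.0885)&(w[:,2]<.1)]
    b=q[:,:2]@R.T; print(n,"tab",len(q),q.mean(0).round(4),"boxfr mean",b.mean(0).round(4),b.min(0).round(4),b.max(0).round(4))
    q=w[(abs(w[:,0]-.585)<.04)&(abs(w[:,1]-.102)<.035)&(w[:,2]>.074)&(w[:,2]<.085)]
    b=q[:,:2]@R.T; print("cover",len(q),q.mean(0).round(4),b.min(0).round(4),b.max(0).round(4),"z",np.percentile(q[:,2],[10,50,90]).round(4))
    q=w[(abs(w[:,0]-.43)<.06)&(abs(w[:,1]-.02)<.1)&(w[:,2]>.02)]; print("toolbox",q.min(0).round(3),q.max(0).round(3))
    cc=ctrl.look_for(p,"cover_tab"); print([ (c["at"],round(c["confidence"],2)) for c in cc[:2]])
    if n=="scene":
        u,v=258,205; cv2.imwrite("pics/sc.png",cv2.resize(p["frame"][130:310,130:400],None,fx=2.9,fy=2.9,interpolation=cv2.INTER_CUBIC))
t=np.array([.547,.106]); s=ctrl.sense(); print(s["t"])
E
```

```text
top tab 12 [0.5458 0.106  0.0982] boxfr mean [0.5297 0.169 ] [0.5244 0.1642] [0.5335 0.1734]
cover 345 [0.5791 0.1022 0.0794] [0.5367 0.1483] [0.5922 0.1896] z [0.0773 0.0794 0.0815]
toolbox [ 0.37  -0.08   0.064] [0.477 0.107 0.111]
[([271.8, 181.3], 0.93), ([155.4, 198.7], 0.37)]<stdin>:6: RuntimeWarning: Mean of empty slice.
  ret = um.true_divide(
Traceback (most recent call last):
ValueError: zero-size array to reduction operation minimum which has no identity
```

The rows are not in the units I measure in: shifts go in shares of 50 mm and turns go in shares of pi rad. I convert before sending: -0.02 m is -0.4, -0.117 rad is -0.0372.

```bash
echo '[{"az": -0.0372}, {"az": -0.0372}, {"az": -0.0372}, {"tx": -0.4, "ty": -0.4}, {"tx": -0.4, "ty": -0.4}, {"tx": -0.4, "ty": -0.4}, {"tx": -0.4, "ty": -0.4}, {"tx": -0.4, "ty": -0.4}, {"tx": -0.4, "ty": -0.4}, {"tx": -0.4, "ty": -0.4}]' | python3 -m jog .034
echo '[{"tx": -0.4, "ty": -0.4}, {"tx": -0.4, "ty": -0.4}, {"tx": -0.4, "ty": -0.4}, {"tx": -0.4, "ty": -0.4}, {"tx": -0.4, "ty": -0.4}, {"tx": -0.4, "ty": -0.4}, {"tx": -0.4, "ty": -0.4}, {"tx": -0.4, "ty": -0.4}, {"tx": -0.4, "ty": -0.4}, {}]' | python3 -m jog
cat >> h.py <<'E'
def goal(x,y,z,ang):
    "tool-down goal; ang = world angle of tool y; prints turn about tool z, then shift in the goal's tool axes"
    s=ctrl.sense(); R=np.array(s["ee_rot"]); a=np.arctan2(R[1,1],R[0,1])
    T=np.column_stack([[-np.sin(ang),np.cos(ang),0],[np.cos(ang),np.sin(ang),0],[0,0,-1]])
    T[:,0]=np.cross(T[:,1],T[:,2])
    d=T.T@(np.array([x,y,z])-s["tcp_pos"]); w=cv2.Rodrigues(R.T@T)[0].ravel()
    print("t",round(s["t"],2),"turn",w.round(4),"shift",d.round(4),"F",np.round(s["force"],1),"M",np.round(s["moment"],2),"w",round(s["grip_width"],4),"ff",s["finger_force"])
E
python3 - <<'E'
from h import *
goal(.545,.106,.084,1.454)
p=ctrl.camera("scene"); cv2.imwrite("pics/sc.png",cv2.resize(p["frame"][130:310,130:400],None,fx=2.9,fy=2.9,interpolation=cv2.INTER_CUBIC))
p=ctrl.camera("wrist");cv2.imwrite("pics/w1.png",p["frame"]); print(p["fx"],p["cx"],p["cy"])
E
```

```text
t: 2.25
tcp_pos: [0.3714, 0.3346, 0.2056]
ee_rot: [[-0.993, 0.116, 0.0], [0.116, 0.993, 0.0], [-0.0, 0.0, -1.0]]
force: [-0.0, -0.2, -0.9]
grip_width: 0.034
finger_force: 0.0
t: 3.25
tcp_pos: [0.5301, 0.1333, 0.205]
ee_rot: [[-0.993, 0.121, -0.0], [0.121, 0.993, -0.001], [-0.0, -0.001, -1.0]]
force: [-0.2, 0.5, -0.6]
grip_width: 0.0338
finger_force: 0.0
t 3.25 turn [-0.0011  0.0001 -0.004 ] shift [-0.018  -0.0253  0.121 ] F [-0.2  0.5 -0.6] M [0.02 0.01 0.  ] w 0.0338 ff 0.0
297.3186396354542 258.8944713874474 189.62168642957892
```

View pics/w1.png

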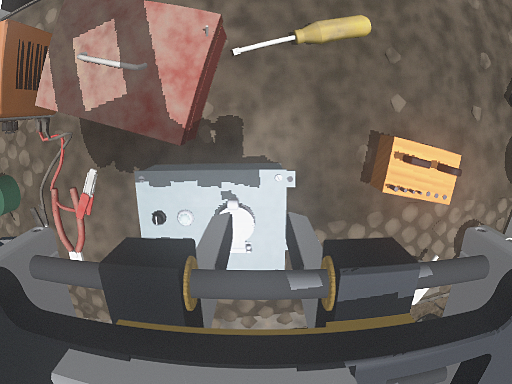

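The wrist view shows the fingers at (210,240) and (300,240), the cover at (238,222) and its tab at (233,204), so the tool needs to go left in the image, as computed.

Converted, 0.03 m is 0.6, 0.02 m is 0.4, -0.004 rad is -0.0013.

```bash
echo '[{"tx": -0.18, "ty": -0.25, "tz": 0.2, "az": -0.0013}, {"tx": -0.18, "ty": -0.25, "tz": 0.4}, {"tz": 0.6}, {}, {}]' | python3 -m jog
cat >> h.py <<'E'
def fish(p,mask):
    v,u=np.nonzero(mask&(p["range_z"]>0)); z=p["range_z"][v,u]
    x=(u-p["cx"])/p["fx"]; y=(v-p["cy"])/p["fy"]; r=np.hypot(x,y)+1e-9
    k=np.tan(np.minimum(r,1.4))/r
    R=cv2.Rodrigues(np.array(p["rvec"],float))[0]
    return (np.stack([x*k*z,y*k*z,z],1)-np.array(p["tvec"]).ravel())@R
B=np.array([[.9932,-.1167],[.1167,.9932]])
E
python3 - <<'E'
from h import *
goal(.545,.106,.084,1.454)
p=ctrl.camera("wrist"); w=fish(p,np.ones((384,512),bool))
q=w[(abs(w[:,0]-.547)<.03)&(abs(w[:,1]-.105)<.014)&(w[:,2]>.0885)&(w[:,2]<.105)]
b=q[:,:2]@B.T; print("tab",len(q),q[:,2].max(),b.mean(0).round(4),b.min(0).round(4),b.max(0).round(4))
q=w[(abs(w[:,0]-.58)<.04)&(abs(w[:,1]-.102)<.025)&(w[:,2]>.072)&(w[:,2]<.085)]
b=q[:,:2]@B.T; print("cover",len(q),b.min(0).round(4),b.max(0).round(4),np.median(q[:,2]))
q=w[(abs(w[:,0]-.57)<.1)&(abs(w[:,1]-.08)<.1)&(abs(w[:,2]-.066)<.004)]; print(len(q),np.median(q[:,2]),cv2.minAreaRect((q[:,:2]*1000).astype(np.float32)))
cv2.imwrite("pics/w2.png",cv2.resize(p["frame"][130:330,130:400],None,fx=2.9,fy=2.9,interpolation=cv2.INTER_CUBIC))
E
```

```text
t: 3.85
tcp_pos: [0.5428, 0.1099, 0.1455]
ee_rot: [[-0.994, 0.111, -0.001], [0.111, 0.994, 0.0], [0.001, 0.0, -1.0]]
force: [0.6, 0.0, 0.9]
grip_width: 0.0343
finger_force: 0.0
t 3.85 turn [ 0.0002 -0.0012  0.0054] shift [-0.0027 -0.0036  0.0615] F [0.6 0.  0.9] M [-0.   -0.    0.01] w 0.0343 ff 0.0
tab 156 0.09887456144558221 [0.5269 0.1685] [0.5226 0.1639] [0.5324 0.1729]
cover 2042 [0.5244 0.1497] [0.5907 0.1899] 0.07740098535985437
12141 0.0644451114416789 ((546.20654296875, 73.74441528320312), (184.09718322753906, 127.50996398925781), 63.919647216796875)
```

View pics/w2.png

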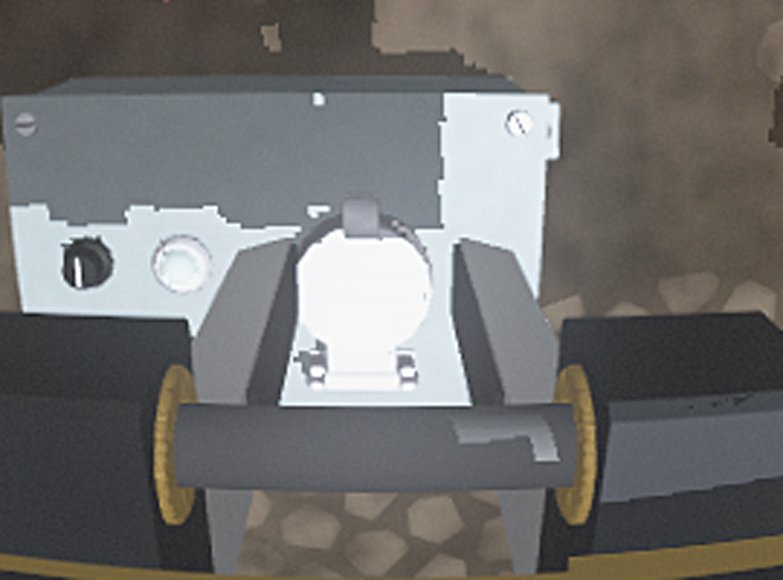

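The tab shows at crop (362,217), about midway between the fingertips at (290,245) and (455,245).

Converted, 0.02 m is 0.4, -0.0036 m is -0.072, 0.005 rad is 0.0016.

```bash
echo '[{"tx": -0.05, "ty": -0.072, "tz": 0.3, "az": 0.0016}, {"tz": 0.4}, {"tz": 0.4}, {"tz": 0.12}, {}, {}]' | python3 -m jog 
echo '[{}, {}, {}, {}, {}, {}]' | python3 -m jog .0
python3 -c "
from h import *
goal(.5446,.1059,.084,1.454)"
```

```text
t: 4.5
tcp_pos: [0.5464, 0.1052, 0.0856]
ee_rot: [[-0.993, 0.117, 0.002], [0.117, 0.993, 0.0], [-0.002, 0.0, -1.0]]
force: [-0.6, 1.0, 0.3]
grip_width: 0.0338
finger_force: 0.0
t: 5.1
tcp_pos: [0.546, 0.1054, 0.0848]
ee_rot: [[-0.993, 0.117, 0.001], [0.117, 0.993, 0.001], [-0.001, 0.001, -1.0]]
force: [0.2, 1.7, 1.0]
grip_width: 0.0095
finger_force: 30.0
t 5.1 turn [ 0.0009  0.0009 -0.0009] shift [0.0014 0.0003 0.0008] F [0.2 1.7 1. ] M [ 0.31 -0.11 -0.  ] w 0.0095 ff 30.000195130705833
```

Converted, -0.0103 m is -0.206, -0.0098 m is -0.196.

```bash
echo '[{"tx": -0.078, "tz": -0.206}, {"tx": -0.114, "tz": -0.19}, {"tx": -0.146, "tz": -0.164}, {"tx": -0.172, "tz": -0.138}, {"tx": -0.196, "tz": -0.102}, {}]' | python3 -m jog
python3 -c "
from h import *
goal(.5446,.1059,.084,1.454)"
```

```text
t: 5.7
tcp_pos: [0.5814, 0.1012, 0.1252]
ee_rot: [[-0.993, 0.118, -0.001], [0.118, 0.993, 0.001], [0.001, 0.001, -1.0]]
force: [-0.5, 3.2, -1.7]
grip_width: 0.0094
finger_force: 30.0
t 5.7 turn [ 0.0009 -0.0006 -0.0011] shift [0.0371 0.0004 0.0412] F [-0.5  3.2 -1.7] M [ 0.69  0.4  -0.01] w 0.0094 ff 29.999693110585213
```

Converted, -0.011 m is -0.22, -0.0107 m is -0.214.

```bash
echo '[{"tx": -0.208, "tz": -0.068}, {"tx": -0.22, "tz": -0.028}, {"tx": -0.22, "tz": 0.012}, {"tx": -0.214, "tz": 0.05}, {"tx": -0.202, "tz": 0.09}, {}, {}]' | python3 -m jog
python3 - <<'E'
from h import *
goal(.5446,.1059,.084,1.454)
p=ctrl.camera("scene"); cv2.imwrite("pics/sc.png",cv2.resize(p["frame"][110:310,160:360],None,fx=2.9,fy=2.9,interpolation=cv2.INTER_CUBIC))
E
```

```text
t: 6.4
tcp_pos: [0.6354, 0.0949, 0.1228]
ee_rot: [[-0.993, 0.118, 0.004], [0.118, 0.993, 0.001], [-0.004, 0.001, -1.0]]
force: [0.9, 4.0, 3.0]
grip_width: 0.0093
finger_force: 30.1
t 6.4 turn [ 0.0011  0.0042 -0.0011] shift [0.0914 0.0004 0.0388] F [0.9 4.  3. ] M [ 0.93 -0.16 -0.01] w 0.0093 ff 30.103014337364584
```

View pics/sc.png

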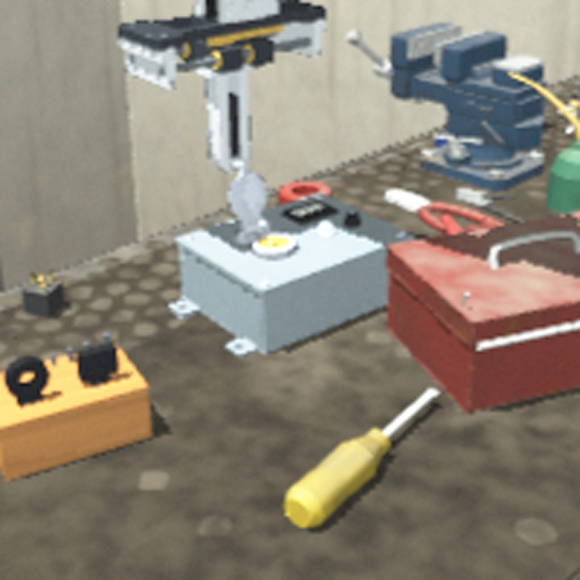

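The cover stands up at (248,200) with the keyhole bare at (275,243). In the block the round key is on the left at (27,378).

Converted, -0.03 m is -0.6, -0.02 m is -0.4.

```bash
echo '[{}, {}, {}, {"tz": -0.4}, {"tz": -0.6}, {"tz": -0.6}, {}]' | python3 -m jog .034
echo '[{"ty": 0.56, "az": -0.0447}, {"az": -0.0447}, {"az": -0.0447}, {"az": -0.0447}, {"az": -0.0447}, {"az": -0.0447}, {"az": -0.0447}, {"az": -0.0447}, {"az": -0.0447}, {"az": -0.0447}]' | python3 -m jog
python3 -c "
from h import *
goal(.5418,.3745,.2,2.857)"
```

```text
t: 7.15
tcp_pos: [0.6355, 0.094, 0.2072]
ee_rot: [[-0.993, 0.118, 0.009], [0.118, 0.993, -0.001], [-0.009, 0.0, -1.0]]
force: [0.9, -0.0, -0.0]
grip_width: 0.034
finger_force: 0.0
t: 8.15
tcp_pos: [0.6274, 0.1692, 0.1978]
ee_rot: [[-0.376, -0.927, 0.006], [-0.926, 0.375, -0.038], [0.033, -0.02, -0.999]]
force: [0.1, 0.3, -0.5]
grip_width: 0.0341
finger_force: 0.0
t 8.15 turn [-0.018  -0.0335 -0.1006] shift [-0.173   0.1398 -0.0022] F [ 0.1  0.3 -0.5] M [ 0.14  0.08 -0.05] w 0.0341 ff 0.0
```

```bash
echo '[{}, {}]' | python3 -m jog
python3 -c "
from h import *
goal(.5418,.3745,.2,2.857);print(ctrl.sense()['joint_pos'])"
```

```text
t: 8.35
tcp_pos: [0.626, 0.1733, 0.198]
ee_rot: [[-0.37, -0.929, 0.005], [-0.929, 0.369, -0.035], [0.031, -0.018, -0.999]]
force: [-0.1, -0.5, -0.7]
grip_width: 0.0341
finger_force: 0.0
t 8.35 turn [-0.0166 -0.0317 -0.094 ] shift [-0.1694  0.1373 -0.002 ] F [-0.1 -0.5 -0.7] M [0.08 0.07 0.02] w 0.0341 ff 0.0
[ 0.20218083  0.31667139  1.11591539 -0.03605817  1.7107733  -2.56576334]
```

Converted, -0.026 m is -0.52, 0.0253 m is 0.506, -0.094 rad is -0.0299.

```bash
echo '[{"tx": -0.52, "ty": 0.506}, {"tx": -0.52, "ty": 0.506}, {"tx": -0.52, "ty": 0.506}, {"tx": -0.52, "ty": 0.506}, {"tx": -0.52, "ty": 0.506}, {"tx": -0.52, "ty": 0.506}, {"ax": -0.0053, "ay": -0.0101, "az": -0.0299}, {}, {}]' | python3 -m jog
python3 - <<'E'
from h import *
goal(.5418,.3745,.15,2.857);print(ctrl.sense()['joint_pos'][5])
for n in ["wrist","top"]:
    p=ctrl.camera(n); w=(fish if n=="wrist" else world)(p,np.ones((384,512),bool))
    for c in [(.5418,.3745),(.527,.325)]:
        q=w[(np.hypot(w[:,0]-c[0],w[:,1]-c[1])<.022)&(w[:,2]>.058)&(w[:,2]<.09)]
        if len(q)>10: print(n,len(q),q.max(0).round(4),q.mean(0).round(4),cv2.minAreaRect((q[:,:2]*1000).astype(np.float32)))
    if n=="top": cv2.imwrite("pics/t2.png",cv2.resize(p["frame"][130:230,230:340],None,fx=5,fy=5,interpolation=cv2.INTER_CUBIC)); np.save("top2.npy",p,allow_pickle=True)
E
```

```text
t: 9.25
tcp_pos: [0.5444, 0.3726, 0.1919]
ee_rot: [[-0.286, -0.958, 0.002], [-0.958, 0.286, 0.0], [-0.001, -0.002, -1.0]]
force: [-0.3, 0.1, -0.3]
grip_width: 0.0342
finger_force: 0.0
t 9.25 turn [-0.0022  0.0007 -0.0052] shift [-0.0011  0.003   0.0419] F [-0.3  0.1 -0.3] M [ 0.05  0.01 -0.04] w 0.0342 ff 0.0
-2.33715287142912
wrist 267 [0.5493 0.3892 0.0829] [0.541  0.3722 0.0782] ((541.4392700195312, 373.9849853515625), (29.80615234375, 8.227575302124023), 73.45347595214844)
wrist 266 [0.5345 0.3393 0.0776] [0.5268 0.3244 0.0748] ((526.859130859375, 324.56207275390625), (28.983539581298828, 7.971096515655518), 73.4255142211914)
top 42 [0.546  0.3768 0.0867] [0.5393 0.367  0.0776] ((539.7866821289062, 368.6946105957031), (18.35072898864746, 8.83653450012207), 74.35599517822266)
top 67 [0.5338 0.3394 0.0802] [0.5262 0.3235 0.0744] ((526.9896850585938, 324.8582763671875), (30.490806579589844, 8.880546569824219), 73.54531860351562)
```

View pics/t2.png

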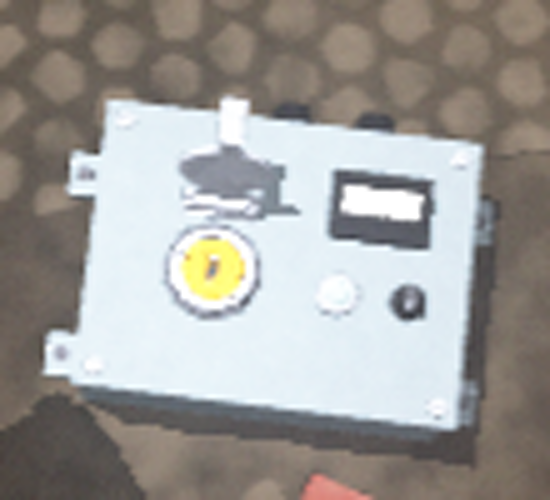

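The cover is up at crop (235,120), and the yellow switch face at (213,268) shows the slot at (212,268).

Converted, 0.021 m is 0.42, 0.02 m is 0.4, -0.009 rad is -0.0029.

```bash
echo '[{"tx": -0.02, "ty": 0.06, "tz": 0.4, "az": -0.0029}, {"tz": 0.42}, {}]' | python3 -m jog
python3 - <<'E'
from h import *
goal(.5416,.3742,.054,2.853)
p=np.load("top2.npy",allow_pickle=True).item()
f=p["frame"].astype(int); hsv=cv2.cvtColor(p["frame"],cv2.COLOR_BGR2HSV)
m=np.zeros(f.shape[:2],bool); m[165:205,255:290]=True
yel=m&(hsv[...,1]>120)&(hsv[...,0]>15)&(hsv[...,0]<40)
hull=np.zeros(m.shape,np.uint8); c=cv2.convexHull(np.argwhere(yel)[:,::-1].astype(np.int32)); cv2.fillConvexPoly(hull,c,1)
e=cv2.minEnclosingCircle(c); print("circle",e, "centroid",np.argwhere(yel)[:,::-1].mean(0), "hullc",np.argwhere(hull>0)[:,::-1].mean(0))
dark=(hull>0)&(cv2.cvtColor(p["frame"],cv2.COLOR_BGR2GRAY)<110); print("slot",dark.sum(),np.argwhere(dark)[:,::-1].mean(0))
R=cv2.Rodrigues(np.array(p["rvec"],float))[0]; C=-R.T@np.array(p["tvec"]).ravel()
for uv in [np.argwhere(hull>0)[:,::-1].mean(0),np.argwhere(dark)[:,::-1].mean(0)]:
    d=R.T@np.array([(uv[0]-p["cx"])/p["fx"],(uv[1]-p["cy"])/p["fy"],1]); print(C+d*(.072-C[2])/d[2])
w=world(p,hull>0); print(np.median(w,0),w.mean(0))
E
```

```text
t: 9.65
tcp_pos: [0.54, 0.3742, 0.1474]
ee_rot: [[-0.275, -0.961, -0.003], [-0.961, 0.275, -0.002], [0.003, 0.003, -1.0]]
force: [-1.0, -0.7, -0.9]
grip_width: 0.0338
finger_force: 0.0
t 9.65 turn [ 0.0026 -0.0032  0.0097] shift [-0.0005 -0.0015  0.0934] F [-1.  -0.7 -0.9] M [ 0.09  0.1  -0.05] w 0.0338 ff 0.0
circle ((272.3414611816406, 183.243896484375), 5.7937469482421875) centroid [272.26136364 183.18181818] hullc [272.25925926 183.30555556]
slot 0 [nan nan]
[0.57225789 0.10184633 0.072     ]
[nan nan nan]
[0.57290299 0.10122212 0.07214173] [0.57297459 0.10170665 0.06859541]<stdin>:9: RuntimeWarning: Mean of empty slice.
  ret = um.true_divide(
<stdin>:11: RuntimeWarning: Mean of empty slice.
```

Converted, 0.025 m is 0.5, 0.02 m is 0.4, 0.009 rad is 0.0029.

```bash
echo '[{"tx": -0.01, "ty": -0.026, "tz": 0.4, "ay": -0.001, "az": 0.0029}, {"tz": 0.5}, {"tz": 0.5}, {"tz": 0.4}, {}, {}]' | python3 -m jog
echo '[{}, {}, {}, {}, {}, {}]' | python3 -m jog 0
python3 -c "
from h import *
goal(.5416,.3742,.054,2.853)"
```

```text
t: 10.25
tcp_pos: [0.5436, 0.3763, 0.0623]
ee_rot: [[-0.283, -0.959, 0.004], [-0.959, 0.283, 0.005], [-0.006, -0.003, -1.0]]
force: [0.5, 0.2, 0.9]
grip_width: 0.0344
finger_force: 0.0
t: 10.85
tcp_pos: [0.5428, 0.377, 0.0624]
ee_rot: [[-0.282, -0.96, 0.004], [-0.96, 0.282, 0.006], [-0.006, -0.002, -1.0]]
force: [-1.9, 1.5, 4.5]
grip_width: 0.0087
finger_force: 30.1
t 10.85 turn [-0.002   0.0065  0.0032] shift [0.0031 0.0004 0.0084] F [-1.9  1.5  4.5] M [ 0.23  0.61 -0.04] w 0.0087 ff 30.06457888832303
```

Converted, 0.004 m is 0.08, 0.003 m is 0.06, 0.006 rad is 0.0019.

```bash
echo '[{}, {}, {}, {"tx": 0.06, "tz": 0.08, "ay": 0.0019}, {"tz": 0.08}, {}]' | python3 -m jog .03
python3 -c "
from h import *
goal(.5416,.3742,.054,2.853)"
```

```text
t: 11.45
tcp_pos: [0.5415, 0.3731, 0.0519]
ee_rot: [[-0.282, -0.959, -0.0], [-0.959, 0.282, -0.002], [0.002, -0.001, -1.0]]
force: [-0.4, -0.2, 0.4]
grip_width: 0.0302
finger_force: 0.0
t 11.45 turn [-0.0005 -0.0024  0.0027] shift [-0.0011  0.0002 -0.0021] F [-0.4 -0.2  0.4] M [ 0.09  0.07 -0.01] w 0.0302 ff 0.0
```

Converted, -0.002 m is -0.04, -0.001 m is -0.02.

```bash
echo '[{"tx": -0.02, "tz": -0.04}, {}, {}, {}, {}, {}, {}]' | python3 -m jog 0
python3 -c "
from h import *
goal(.5416,.3742,.054,2.853)"
echo '[{"tz": -0.2}, {"tz": -0.2}, {"tz": -0.2}, {"tz": -0.3}, {"tz": -0.4}, {"tz": -0.4}, {"tz": -0.4}, {}, {}]' | python3 -m jog
python3 -c "
from h import *
goal(.5725,.102,.16,1.454)"
```

```text
t: 12.15
tcp_pos: [0.5417, 0.375, 0.0556]
ee_rot: [[-0.282, -0.96, 0.001], [-0.96, 0.282, -0.001], [0.0, -0.001, -1.0]]
force: [-5.0, 0.3, 2.6]
grip_width: 0.0089
finger_force: 30.0
t 12.15 turn [-0.0007 -0.0004  0.0032] shift [ 0.0008 -0.0001  0.0016] F [-5.   0.3  2.6] M [0.44 0.96 0.03] w 0.0089 ff 29.998658973732688
t: 13.05
tcp_pos: [0.5435, 0.3746, 0.1621]
ee_rot: [[-0.282, -0.959, 0.006], [-0.959, 0.282, -0.0], [-0.001, -0.005, -1.0]]
force: [-0.0, 0.5, -2.0]
grip_width: 0.0091
finger_force: 30.0
t 13.05 turn [-0.0035  0.0051  1.4012] shift [-0.0606 -0.2674  0.0021] F [-0.   0.5 -2. ] M [0.09 0.08 0.01] w 0.0091 ff 29.999203528989682
```

Converted, 0.14 rad is 0.0446.

```bash
echo '[{"az": 0.0446}, {"az": 0.0446}, {"az": 0.0446}, {"az": 0.0446}, {"az": 0.0446}, {"az": 0.0446}, {"az": 0.0446}, {"az": 0.0446}, {"az": 0.0446}, {"az": 0.0446}]' | python3 -m jog
echo '[{"tx": -0.12, "ty": -0.52}, {"tx": -0.12, "ty": -0.52}, {"tx": -0.12, "ty": -0.52}, {"tx": -0.12, "ty": -0.52}, {"tx": -0.12, "ty": -0.52}, {"tx": -0.12, "ty": -0.52}, {"tx": -0.12, "ty": -0.52}, {"tx": -0.12, "ty": -0.52}, {"tx": -0.12, "ty": -0.52}, {}]' | python3 -m jog
python3 -c "
from h import *
goal(.5725,.102,.13,1.454)"
```

```text
t: 14.05
tcp_pos: [0.542, 0.374, 0.1586]
ee_rot: [[-0.993, 0.121, 0.0], [0.121, 0.993, -0.003], [-0.0, -0.003, -1.0]]
force: [-0.9, -0.2, -0.6]
grip_width: 0.0088
finger_force: 30.0
t: 15.05
tcp_pos: [0.5689, 0.1327, 0.1593]
ee_rot: [[-0.993, 0.119, -0.0], [0.119, 0.993, -0.003], [-0.0, -0.003, -1.0]]
force: [0.6, -0.5, -0.4]
grip_width: 0.0082
finger_force: 30.0
t 15.05 turn [-0.0034  0.0004 -0.0025] shift [-0.0071 -0.03    0.0293] F [ 0.6 -0.5 -0.4] M [ 0.11 -0.01 -0.01] w 0.0082 ff 29.999008430740446
```

Converted, -0.015 m is -0.3, 0.01 m is 0.2, -0.003 rad is -0.001.

```bash
echo '[{"tx": -0.07, "ty": -0.3, "tz": 0.2, "ax": -0.001, "az": -0.001}, {"tx": -0.07, "ty": -0.3, "tz": 0.3}, {"tz": 0.08}, {}, {}]' | python3 -m jog
python3 - <<'E'
from h import *
goal(.5725,.102,.13,1.454)
for n in ["wrist","top","scene"]:
    p=ctrl.camera(n); np.save(n+"3.npy",p,allow_pickle=True); f=p["frame"]
    r=ctrl.look_for(p,"round_key")[:1]; t=ctrl.look_for(p,"key_tip")[:1]; print(n,r,t)
    hsv=cv2.cvtColor(f,cv2.COLOR_BGR2HSV); y=(hsv[...,1]>120)&(hsv[...,0]>18)&(hsv[...,0]<40)
    cc=cv2.connectedComponentsWithStats(y.astype(np.uint8))
    for i in range(1,cc[0]):
        if cc[2][i,4]>40: print("yellow",cc[2][i],cc[3][i])
E
python3 - <<'E'
import numpy as np,cv2
w=np.load("wrist3.npy",allow_pickle=True).item()["frame"];s=np.load("scene3.npy",allow_pickle=True).item()["frame"]
a=cv2.resize(w[160:280,190:310],(580,580),interpolation=cv2.INTER_CUBIC)
cv2.imwrite("pics/w3.png",a)
E
```

```text
t: 15.55
tcp_pos: [0.5725, 0.1062, 0.1315]
ee_rot: [[-0.994, 0.111, 0.002], [0.111, 0.994, 0.002], [-0.001, 0.002, -1.0]]
force: [0.4, 0.1, -0.4]
grip_width: 0.0088
finger_force: 30.0
t 15.55 turn [0.0023 0.0014 0.0054] shift [-0.0004 -0.0041  0.0015] F [ 0.4  0.1 -0.4] M [ 0.06 -0.03 -0.  ] w 0.0088 ff 29.99929168333047
wrist [] [{'at': [260.0, 234.5], 'confidence': 0.64}]
yellow [462 106  50  31 265] [489.86037736 122.57358491]
yellow [454 128  54  33 293] [484.00682594 145.27986348]
yellow [456 151  21  10  55] [466.78181818 154.96363636]
yellow [238 183  30  29 256] [247.5546875 195.109375 ]
yellow [235 267   6  15  44] [236.63636364 274.31818182]
yellow [235 282   6  30  96] [236.85416667 296.875     ]
yellow [278 283   6  29  91] [280.86813187 297.85714286]
yellow [276 319  95  15 531] [326.67043315 326.36346516]
yellow [132 322  81  12 247] [174.00809717 327.88259109]
top [] []
yellow [498 118  14  30 288] [506.23611111 133.70833333]
yellow [ 139  176   54   41 1184] [164.875      195.58868243]
yellow [267 182  12   8  61] [272.18032787 185.31147541]
yellow [454 189   5  26  45] [455.91111111 204.82222222]
yellow [185 273  45  17 340] [203.82352941 280.41176471]
scene [{'at': [254.2, 171.9], 'confidence': 0.62}] [{'at': [253.1, 171.6], 'confidence': 0.4}]
yellow [246 120  26   8  60] [257.16666667 123.15      ]
yellow [386 136  18  16 241] [395.12863071 144.31120332]
yellow [157 231  53  26 116] [189.55172414 246.03448276]
yellow [152 233  34  19 188] [169.08510638 241.88829787]
yellow [258 261  37  31 277] [274.24187726 279.92418773]
```

View pics/w3.png

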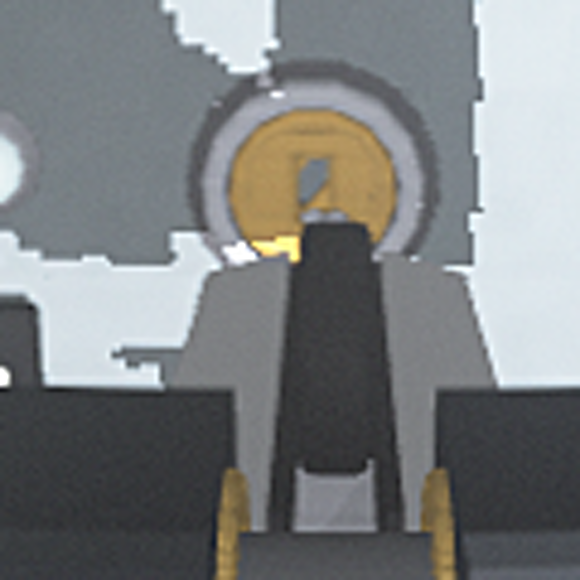

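The wrist crop shows the yellow plug face centred near (312,188), with the slot at (313,182). The key head is at (335,225-470) and its blade end shows at (323,215), so the key is still right of the slot by roughly 4 mm, as calculated.

```bash
cat >> h.py <<'E'
def proj(p,X):
    R=cv2.Rodrigues(np.array(p["rvec"],float))[0]; c=np.asarray(X)@R.T+np.array(p["tvec"]).ravel()
    rr=np.hypot(c[...,0],c[...,1])+1e-12; th=np.arctan2(rr,c[...,2])
    return np.stack([p["cx"]+p["fx"]*th*c[...,0]/rr,p["cy"]+p["fy"]*th*c[...,1]/rr],-1)
def ray(p,uv,zw):
    x=(uv[0]-p["cx"])/p["fx"]; y=(uv[1]-p["cy"])/p["fy"]; r=np.hypot(x,y)+1e-12
    d=np.array([np.sin(r)*x/r,np.sin(r)*y/r,np.cos(r)]); R=cv2.Rodrigues(np.array(p["rvec"],float))[0]
    C=-R.T@np.array(p["tvec"]).ravel(); d=R.T@d; return C+d*(zw-C[2])/d[2]
E
python3 - <<'E'
from h import *
p=np.load("wrist3.npy",allow_pickle=True).item()
T=np.array([.5725,.1062,.1315]); 
for nm,uv in [("face",(190+312.5/4.833,160+190/4.833)),("slot",(190+313/4.833,160+181/4.833))]: print(nm,ray(p,uv,.072).round(4))
cr=lambda X:((proj(p,X)-[190,160])*4.833).round(0).tolist()
bx=np.array([.9932,-.1167,0]); by=np.array([.1167,.9932,0]); sh=T-[0,0,.0076]
for z in (.0355,.0195): print("head z",z,[cr(sh+by*s*.0045+[0,0,z]) for s in (-1,1)])
print("head front",[cr(sh-bx*.016+by*s*.0045+[0,0,.0195]) for s in (-1,1)])
print("tip",[cr(sh-bx*.005*a+by*s*.002-[0,0,.035]) for a in(-1,1) for s in (-1,1)])
f=p["frame"]; b=fish(p,np.ones((384,512),bool))
q=b[(abs(b[:,0]-.57)<.03)&(abs(b[:,1]-.106)<.012)&(b[:,2]>.082)&(b[:,2]<.155)]
for lo,hi in [(.085,.1),(.1,.12),(.12,.135),(.135,.16)]:
    k=q[(q[:,2]>lo)&(q[:,2]<hi)]
    if len(k): print(lo,len(k),k.mean(0).round(4),(k[:,:2]@B.T).min(0).round(4),(k[:,:2]@B.T).max(0).round(4))
print("T box",(B@T[:2]).round(4))
E
```

```text
face [0.5711 0.1032 0.072 ]
slot [0.5695 0.1035 0.072 ]
head z 0.0355 [[291.0, 401.0], [371.0, 401.0]]
head z 0.0195 [[295.0, 349.0], [367.0, 349.0]]
head front [[294.0, 225.0], [369.0, 226.0]]
tip [[318.0, 254.0], [343.0, 254.0], [318.0, 194.0], [344.0, 194.0]]
0.085 11 [0.5682 0.1069 0.098 ] [0.551  0.1712] [0.5527 0.1742]
0.12 45 [0.5642 0.1065 0.1328] [0.5469 0.1608] [0.5494 0.183 ]
0.135 693 [0.5641 0.1064 0.1484] [0.54   0.1591] [0.5708 0.1831]
T box [0.5562 0.1723]
```

The rows are not in the units I measure in: shifts go in shares of 50 mm and turns go in shares of pi rad. I convert before sending: 0.006 m is 0.12, 0.005 m is 0.1, 0.005 rad is 0.0016.

```bash
echo '[{"tx": -0.018, "ty": -0.08, "tz": 0.1, "az": 0.0016}, {"tz": 0.12}, {}, {}]' | python3 -m jog
python3 - <<'E'
from h import *
goal(.573,.1023,.119,1.454); goal(.573,.1023,.119,1.454)
p=ctrl.camera("wrist"); np.save("wrist4.npy",p,allow_pickle=True)
goal(.573,.1023,.119,1.454)
cv2.imwrite("pics/w4.png",cv2.resize(p["frame"][180:260,215:295],(580,580),interpolation=cv2.INTER_CUBIC))
E
```

```text
t: 16.4
tcp_pos: [0.5728, 0.1013, 0.1201]
ee_rot: [[-0.993, 0.117, 0.001], [0.117, 0.993, 0.002], [-0.001, 0.002, -1.0]]
force: [-1.5, -0.1, -0.0]
grip_width: 0.0088
finger_force: 30.0
t 16.4 turn [ 0.0018  0.0007 -0.0004] shift [-0.0001  0.001   0.0011] F [-1.5 -0.1 -0. ] M [ 0.03 -0.02 -0.02] w 0.0088 ff 29.99939861288304
t 16.4 turn [ 0.0018  0.0007 -0.0004] shift [-0.0001  0.001   0.0011] F [-1.5 -0.1 -0. ] M [ 0.03 -0.02 -0.02] w 0.0088 ff 29.99939861288304
t 16.45 turn [ 0.0019  0.0014 -0.0003] shift [0.0001 0.001  0.0014] F [ 0.  -0.2 -0.1] M [ 0.01 -0.01 -0.04] w 0.0088 ff 29.99931149680826
```

View pics/w4.png

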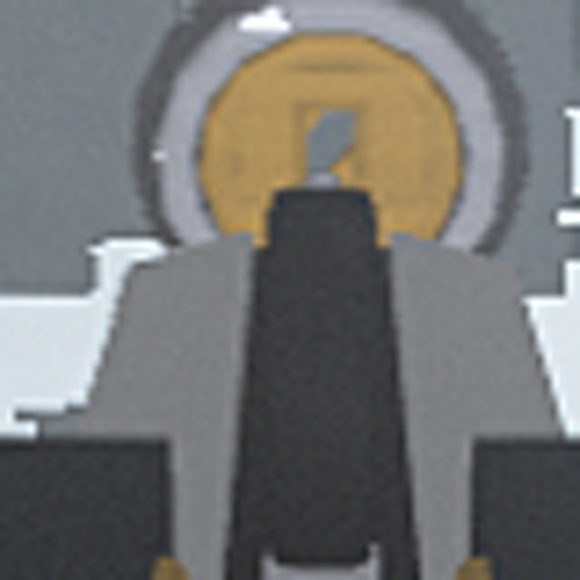

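The plug face is centred at about (332,158) with the slot between u=303 and 357. The blade tip shows at (323,175), so the key needs about 0.8 mm more to the right, which is +y.

```bash
python3 - <<'E'
from h import *
p=np.load("wrist4.npy",allow_pickle=True).item()
cr=lambda X:((proj(p,X)-[215,180])*7.25).round(0).tolist()
T=np.array([.5728,.1013,.1203]); bx=np.array([.9932,-.1167,0]); by=np.array([.1167,.9932,0]); sh=T-[0,0,.0076]
print("tip",[cr(sh-bx*.005*a+by*s*.002-[0,0,.035]) for a in(-1,1) for s in (-1,1)])
th=np.linspace(0,2*np.pi,73)
h=np.array([cr(sh+bx*.016*np.cos(t)+by*s*.0045+[0,0,.0195+.016*np.sin(t)]) for t in th for s in (-1,1)]); print("head top v (min)",h[:,1].min(), h[h[:,1].argmin()], "u range there",h[h[:,1]<h[:,1].min()+3][:,0])
K=np.array([.5725,.102,.072])
print("slot",[cr(K-bx*.0057*a+by*s*.0026) for a in(-1,1) for s in (-1,1)], "face", cr(K), cr(K-bx*.0125),cr(K+by*.0125),cr(K-by*.0125))
for q in [(332,158),(330,160)]: print(ray(p,(215+q[0]/7.25,180+q[1]/7.25),.072))
# tip pixel detail
g=p["frame"][192:210,254:268].astype(int).sum(2)//3; print(g)
E
```

```text
tip [[296.0, 237.0], [334.0, 237.0], [296.0, 147.0], [334.0, 147.0]]
head top v (min) 186.0 [260. 186.] u range there [260. 370. 260. 370. 261. 370. 261. 369.]
slot [[297.0, 224.0], [345.0, 224.0], [297.0, 123.0], [345.0, 123.0]] face [321.0, 174.0] [321.0, 62.0] [436.0, 174.0] [207.0, 174.0]
[0.57084538 0.10337259 0.072     ]
[0.57104425 0.10313072 0.072     ]
[[142 140 142 139 139 141 142 141 141 142 144 142 141 139]
 [139 137 135 139 136 137 138 135 137 138 136 138 140 139]
 [137 129 122 123 124 124 125 127 125 126 125 130 134 141]
 [137 129 121 127 131 133 136 128 127 124 123 129 138 139]
 [138 131 121 135 135 129 125 126 121 123 123 131 136 140]
 [142 131 123 134 132 123 124 122 124 126 126 131 139 140]
 [139 131 124 128 124 121 125 123 123 125 126 132 136 139]
 [138 129 122 129 122 124 124 124 125 123 121 129 135 139]
 [139 131 125 125 125 125 123 126 115 108 122 131 140 141]
 [138 129 121 124 125 121 123 117 111 119 124 131 139 137]
 [137 129 123 126 125 128 117 115 133 129 121 126 134 138]
 [140 130 121 116 114 119 115 132 142 132 118 128 134 138]
 [138 135 122 123 142 155 152 128 139 134 125 130 133 139]
 [131 116 112 120 130 134 130 116 123 120 126 134 136 137]
 [ 67  63  63  59  67  66  66  62  64  66  74  89 126 140]
 [ 58  61  60  61  61  63  61  64  61  61  57  57 120 139]
 [ 60  63  67  64  65  65  62  65  66  62  64  60  85 126]
 [ 62  62  58  66  63  61  64  63  63  67  65  61  83 127]]
```

Converted, 0.002 m is 0.04, 0.0017 m is 0.034, 0.002 rad is 0.0006.

```bash
echo '[{"tx": 0.034, "ty": 0.016, "tz": 0.04, "ax": 0.0006}, {}, {"tz": 0.02}, {"tz": 0.02}, {"tz": 0.02}, {}]' | python3 -m jog
python3 -c "
from h import *
goal(.5714,.1021,.1146,1.454)"
echo '[{"tz": 0.02}, {"tz": 0.02}, {}, {}]' | python3 -m jog
python3 -c "
from h import *
goal(.5714,.1021,.1146,1.454)"
```

```text
t: 17.05
tcp_pos: [0.5714, 0.1024, 0.1155]
ee_rot: [[-0.993, 0.117, 0.002], [0.117, 0.993, -0.0], [-0.002, -0.0, -1.0]]
force: [0.4, 0.4, 0.0]
grip_width: 0.0088
finger_force: 30.0
t 17.05 turn [-0.0001  0.0016 -0.0002] shift [ 0.     -0.0003  0.0009] F [0.4 0.4 0. ] M [0.06 0.   0.02] w 0.0088 ff 29.99933929603614
t: 17.45
tcp_pos: [0.5715, 0.1024, 0.1137]
ee_rot: [[-0.993, 0.117, 0.002], [0.117, 0.993, -0.0], [-0.002, -0.0, -1.0]]
force: [0.3, -0.3, 0.1]
grip_width: 0.0086
finger_force: 30.0
t 17.45 turn [-0.      0.0018 -0.0002] shift [ 0.0001 -0.0003 -0.0009] F [ 0.3 -0.3  0.1] M [ 0.05  0.05 -0.01] w 0.0086 ff 29.99930655271598
```

Converted, 0.001 m is 0.02.

```bash
for i in 1 2 3; do echo '[{"tz": 0.02}, {}]' | python3 -m jog | grep -E "tcp|force"; done
```

```text
tcp_pos: [0.5715, 0.1024, 0.1126]
force: [1.1, 0.7, -0.1]
finger_force: 30.0
tcp_pos: [0.5714, 0.1024, 0.1115]
force: [0.1, -0.8, 0.1]
finger_force: 30.0
tcp_pos: [0.5714, 0.1024, 0.1105]
force: [-0.4, -0.6, 0.4]
finger_force: 30.0
```

Converted, 0.001 m is 0.02.

```bash
for i in 1 2 3 4; do echo '[{"tz": 0.02}, {}]' | python3 -m jog | grep -E "tcp|^force"; done; python3 -c "
from h import *
goal(.5714,.1021,.1146,1.454)"
```

```text
tcp_pos: [0.5715, 0.1024, 0.1095]
force: [0.2, -0.5, 0.1]
tcp_pos: [0.5715, 0.1024, 0.1086]
force: [0.2, 0.7, -0.5]
tcp_pos: [0.5715, 0.1024, 0.1075]
force: [0.5, -0.2, -0.9]
tcp_pos: [0.5715, 0.1024, 0.1065]
force: [0.1, 0.2, -0.6]
t 18.85 turn [-0.0001  0.0016 -0.0001] shift [ 0.     -0.0003 -0.0081] F [ 0.1  0.2 -0.6] M [ 0.01  0.   -0.03] w 0.0088 ff 29.999285652944252
```

Converted, 0.001 m is 0.02.

```bash
for i in 1 2 3 4 5; do echo '[{"tz": 0.02}, {}]' | python3 -m jog | grep -E "tcp|^force"; done; python3 -c "
from h import *
goal(.5714,.1021,.1146,1.454)"
```

```text
tcp_pos: [0.5715, 0.1024, 0.1055]
force: [0.2, 0.1, -0.6]
tcp_pos: [0.5713, 0.1024, 0.1046]
force: [-1.0, -0.1, -0.5]
tcp_pos: [0.5712, 0.1025, 0.1037]
force: [-1.8, -0.1, 1.3]
tcp_pos: [0.5711, 0.1026, 0.1026]
force: [-2.7, 1.6, 0.9]
tcp_pos: [0.5715, 0.1025, 0.1015]
force: [-2.3, 0.1, -0.1]
t 19.85 turn [ 0.0001  0.0016 -0.0001] shift [ 0.     -0.0004 -0.0131] F [-2.3  0.1 -0.1] M [ 0.17  0.47 -0.02] w 0.0089 ff 29.999582591418914
```

```bash
python3 - <<'E'
from h import *
p=ctrl.camera("scene"); a=cv2.resize(p["frame"][140:220,215:295],(580,580),interpolation=cv2.INTER_CUBIC)
cv2.imwrite("pics/s5.png",a)
p=ctrl.camera("wrist"); np.save("wrist5.npy",p,allow_pickle=True)
E
```

```text
(no output)
```

View pics/s5.png

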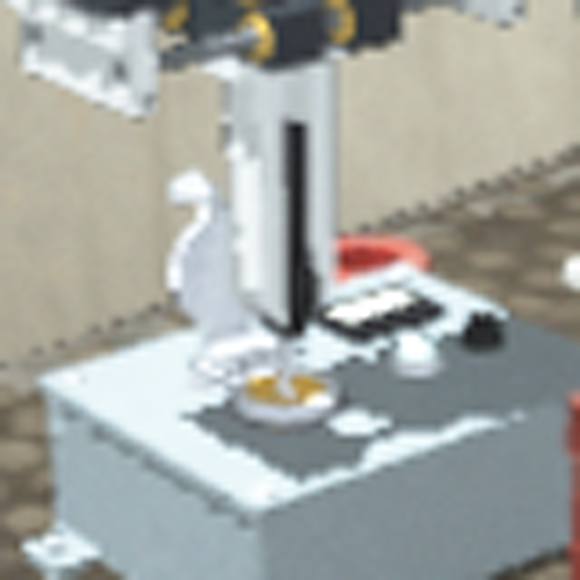

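The blade has entered the plug at crop (287,395), with roughly 20 mm still showing below the head at (290,335). That matches a depth of 13 mm.

Converted, 0.001 m is 0.02.

```bash
for i in 1 2 3 4; do echo '[{"tz": 0.02}, {}]' | python3 -m jog | grep -E "tcp|^force"; done; python3 -c "
from h import *
goal(.5714,.1021,.1146,1.454)"
```

```text
tcp_pos: [0.5717, 0.1023, 0.1005]
force: [-1.4, 0.4, 0.0]
tcp_pos: [0.572, 0.1022, 0.0997]
force: [-0.2, -0.4, 0.4]
tcp_pos: [0.5721, 0.1019, 0.0988]
force: [-0.6, -1.4, 1.5]
tcp_pos: [0.5721, 0.1019, 0.0983]
force: [-0.1, -0.8, 4.6]
t 20.75 turn [-0.0006  0.0035 -0.0004] shift [ 0.0007  0.0001 -0.0163] F [-0.1 -0.8  4.6] M [-0.39  0.12  0.03] w 0.0088 ff 30.000919407979723
```

Converted, 0.001 m is 0.02.

```bash
for i in 1 2 3; do echo '[{"tz": 0.02}, {}]' | python3 -m jog | grep -E "tcp|^force"; done; python3 -c "
from h import *
goal(.5714,.1021,.1146,1.454)"
```

```text
tcp_pos: [0.5721, 0.102, 0.0978]
force: [-0.9, -2.2, 6.0]
tcp_pos: [0.5722, 0.102, 0.0975]
force: [-0.8, -1.6, 7.9]
tcp_pos: [0.5722, 0.102, 0.0971]
force: [-2.5, -2.1, 10.4]
t 21.35 turn [-0.0005  0.0044 -0.0003] shift [ 0.0008 -0.     -0.0175] F [-2.5 -2.1 10.4] M [-0.44  0.75 -0.05] w 0.0087 ff 30.00229810875524
```

Converted, 0.1 rad is 0.0318.

```bash
for r in 1 2 3; do echo '[{"az": 0.0318}, {"az": 0.0318}, {}]' | python3 -m jog | grep -E "tcp|^force"; python3 -c "
from h import *
goal(.572,.102,.1146,1.454)"; done
```

```text
tcp_pos: [0.5721, 0.1021, 0.0966]
force: [-2.8, -2.2, 8.7]
t 21.65 turn [-0.      0.0039 -0.202 ] shift [ 0.0001 -0.0001 -0.018 ] F [-2.8 -2.2  8.7] M [-0.42  0.58 -0.01] w 0.0088 ff 30.002721838291393
tcp_pos: [0.5719, 0.1021, 0.0961]
force: [-2.4, -2.3, 6.7]
t 21.95 turn [ 3.000e-04  3.200e-03 -4.018e-01] shift [-0.0001 -0.0001 -0.0185] F [-2.4 -2.3  6.7] M [-0.41  0.45  0.02] w 0.0092 ff 30.002344151392037
tcp_pos: [0.5718, 0.1021, 0.0956]
force: [-1.2, -2.0, 4.8]
t 22.25 turn [ 3.000e-04  3.100e-03 -6.019e-01] shift [-0.0002 -0.     -0.019 ] F [-1.2 -2.   4.8] M [-0.45  0.3   0.07] w 0.0088 ff 30.00186439431232
```

Converted, 0.001 m is 0.02, 0.07 rad is 0.0223.

```bash
for r in 1 2; do echo '[{"tz": 0.02, "az": 0.0223}, {"tz": 0.02, "az": 0.0223}, {}]' | python3 -m jog | grep -E "tcp|^force"; python3 -c "
from h import *
goal(.572,.102,.1146,1.454)"; done
```

```text
tcp_pos: [0.5718, 0.1021, 0.0933]
force: [-2.3, -1.7, 5.2]
t 22.55 turn [ 6.000e-04  2.700e-03 -7.413e-01] shift [-0.0002 -0.0001 -0.0213] F [-2.3 -1.7  5.2] M [-0.39  0.26 -0.01] w 0.0085 ff 30.001503404846375
tcp_pos: [0.5717, 0.102, 0.093]
force: [-3.4, -1.8, 10.8]
t 22.85 turn [ 7.00e-04  3.30e-03 -8.81e-01] shift [-0.0003  0.0001 -0.0216] F [-3.4 -1.8 10.8] M [-0.61  0.89  0.06] w 0.0084 ff 30.00335193848784
```

Converted, 0.06 rad is 0.0191.

```bash
for r in 1 2; do echo '[{"az": 0.0191}, {"az": 0.0191}, {}]' | python3 -m jog | grep -E "tcp|^force"; python3 -c "
from h import *
goal(.572,.102,.1146,1.454)"; done
```

```text
tcp_pos: [0.5715, 0.1019, 0.093]
force: [-4.2, -3.3, 11.1]
t 23.15 turn [ 4.0000e-04  2.9000e-03 -1.0008e+00] shift [-0.0005  0.0002 -0.0216] F [-4.2 -3.3 11.1] M [-0.62  1.05  0.07] w 0.009 ff 30.003598066123658
tcp_pos: [0.5713, 0.1019, 0.0929]
force: [-3.4, -2.8, 11.5]
t 23.45 turn [ 3.0000e-04  2.6000e-03 -1.1207e+00] shift [-0.0007  0.0002 -0.0217] F [-3.4 -2.8 11.5] M [-0.59  1.16  0.06] w 0.0089 ff 30.003696614069355
```

Converted, -0.14 rad is -0.0446.

```bash
echo '[{"az": -0.0446}, {"az": -0.0446}, {"az": -0.0446}, {"az": -0.0446}, {"az": -0.0446}, {"az": -0.0446}, {"az": -0.0446}, {"az": -0.0446}, {}]' | python3 -m jog | grep -E "tcp|^force"; python3 -c "
from h import *
goal(.572,.102,.1146,1.454)"; for r in 1 2 ; do echo '[{"tz": 0.02}, {}]' | python3 -m jog | grep -E "tcp|^force"; done
```

```text
tcp_pos: [0.5719, 0.1024, 0.0923]
force: [-2.1, -0.3, 9.1]
t 24.35 turn [0.0002 0.0033 0.0023] shift [-0.0001 -0.0004 -0.0223] F [-2.1 -0.3  9.1] M [-0.27  0.59 -0.03] w 0.009 ff 30.0006818363444
tcp_pos: [0.5721, 0.1023, 0.0913]
force: [-2.4, -1.7, 6.5]
tcp_pos: [0.5721, 0.1023, 0.0908]
force: [-2.7, -1.7, 9.9]
```

Converted, 0.001 m is 0.02.

```bash
for r in 1 2 3; do echo '[{"tz": 0.02}, {}]' | python3 -m jog | grep -E "tcp|^force"; done;  echo '[{"az": -0.0223}, {"az": -0.0223}, {}]' | python3 -m jog | grep -E "tcp|^force"; echo '[{"az": 0.0223}, {"az": 0.0223}, {"az": 0.0223}, {"az": 0.0223}, {}]' | python3 -m jog | grep -E "tcp|^force";  echo '[{"az": -0.0223}, {"az": -0.0223}, {}]' | python3 -m jog | grep -E "tcp|^force"
```

```text
tcp_pos: [0.5714, 0.1029, 0.0875]
force: [-0.7, -0.1, 1.7]
tcp_pos: [0.5718, 0.103, 0.0864]
force: [-0.8, 1.2, 2.9]
tcp_pos: [0.5719, 0.1029, 0.0856]
force: [0.1, 1.5, 2.4]
tcp_pos: [0.5717, 0.1023, 0.0854]
force: [1.1, 1.8, 1.4]
tcp_pos: [0.5717, 0.102, 0.085]
force: [0.5, -0.4, -0.6]
tcp_pos: [0.5716, 0.1019, 0.0851]
force: [0.8, -0.9, 0.2]
```

Converted, 0.001 m is 0.02.

```bash
for r in 1 2 3 4 5 6; do echo '[{"tz": 0.02}, {}]' | python3 -m jog | grep -E "tcp|^force"; done; python3 -c "
from h import *
goal(.572,.102,.08,1.454)"
```

```text
tcp_pos: [0.5716, 0.102, 0.0846]
force: [1.2, -1.3, 1.4]
tcp_pos: [0.5717, 0.1023, 0.0837]
force: [0.1, -1.2, 1.1]
tcp_pos: [0.5717, 0.1025, 0.0829]
force: [0.9, -0.9, 2.4]
tcp_pos: [0.5717, 0.1024, 0.0823]
force: [-1.2, -0.9, 5.0]
tcp_pos: [0.5718, 0.1024, 0.0817]
force: [-1.1, -0.9, 6.6]
tcp_pos: [0.5718, 0.1024, 0.0811]
force: [-2.3, -0.9, 8.4]
t 27.65 turn [ 0.0001  0.0029 -0.0002] shift [-0.0002 -0.0004  0.0011] F [-2.3 -0.9  8.4] M [-0.2   0.39 -0.03] w 0.0087 ff 30.001589471487762
```

Converted, 0.001 m is 0.02.

```bash
for r in 1 2 3 4 5 6; do echo '[{"tz": 0.02}, {}]' | python3 -m jog | grep -E "tcp|^force"; done; python3 -c "
from h import *
goal(.572,.102,.08,1.454)"
```

```text
tcp_pos: [0.5718, 0.1024, 0.0805]
force: [-2.8, -1.5, 8.8]
tcp_pos: [0.5719, 0.1024, 0.08]
force: [-2.1, -0.2, 10.8]
tcp_pos: [0.572, 0.1023, 0.0794]
force: [-3.7, -1.4, 12.3]
tcp_pos: [0.572, 0.1024, 0.0793]
force: [-4.7, -1.7, 14.1]
tcp_pos: [0.5721, 0.1024, 0.0793]
force: [-6.3, -1.1, 18.6]
tcp_pos: [0.5721, 0.1024, 0.0792]
force: [-7.7, -1.5, 22.0]
t 28.85 turn [ 0.0002  0.0049 -0.0001] shift [ 0.     -0.0004 -0.0008] F [-7.7 -1.5 22. ] M [-0.28  1.61 -0.04] w 0.0084 ff 30.004724260086277
```

Converted, -0.002 m is -0.04, 0.12 rad is 0.0382.

```bash
echo '[{"tz": -0.04}, {"az": 0.0382}, {"az": 0.0382}, {"az": 0.0382}, {"az": 0.0382}, {}]' | python3 -m jog | grep -E "tcp|force|wid"; python3 -c "
from h import *
goal(.572,.102,.0793,1.454)"
```

```text
tcp_pos: [0.5718, 0.1019, 0.0793]
force: [-5.6, -2.2, 15.6]
grip_width: 0.0086
finger_force: 30.0
t 29.45 turn [-0.      0.0038 -0.482 ] shift [-0.0002  0.0001 -0.    ] F [-5.6 -2.2 15.6] M [-0.52  1.11  0.07] w 0.0086 ff 30.00442323326169
```

Converted, 0.12 rad is 0.0382.

```bash
echo '[{"az": 0.0382}, {"az": 0.0382}, {"az": 0.0382}, {"az": 0.0382}, {"az": 0.0382}, {"az": 0.0382}, {"az": 0.0382}, {"az": 0.0382}, {"az": 0.0382}, {"az": 0.0382}]' | python3 -m jog | grep -E "tcp|force|wid"; echo '[{}, {}]' | python3 -m jog; python3 - <<'E'
from h import *
goal(.572,.102,.0793,1.454)
p=ctrl.camera("wrist"); cv2.imwrite("pics/w6.png",p["frame"])
p=ctrl.camera("scene"); cv2.imwrite("pics/s6.png",cv2.resize(p["frame"][140:220,215:295],(580,580),interpolation=cv2.INTER_CUBIC))
w=world(p,np.ones((384,512),bool)); q=w[(abs(w[:,0]-.62)<.04)&(abs(w[:,1]-.096)<.03)&(w[:,2]>.105)&(w[:,2]<.14)]; print("cover?",len(q),q.mean(0))
E
```

```text
tcp_pos: [0.5709, 0.1017, 0.0792]
force: [-7.9, -3.2, 17.1]
grip_width: 0.0089
finger_force: 30.0
t: 30.65
tcp_pos: [0.5709, 0.1017, 0.0792]
ee_rot: [[0.224, 0.975, 0.001], [0.975, -0.224, -0.002], [-0.002, 0.002, -1.0]]
force: [-6.7, -3.2, 16.5]
grip_width: 0.0088
finger_force: 30.0
t 30.65 turn [ 1.0000e-04  2.7000e-03 -1.6799e+00] shift [-0.0011  0.0005 -0.0001] F [-6.7 -3.2 16.5] M [-0.69  1.69  0.11] w 0.0088 ff 30.00417792328733
cover? 116 [0.6059677  0.10178531 0.12037868]
```

View pics/s6.png

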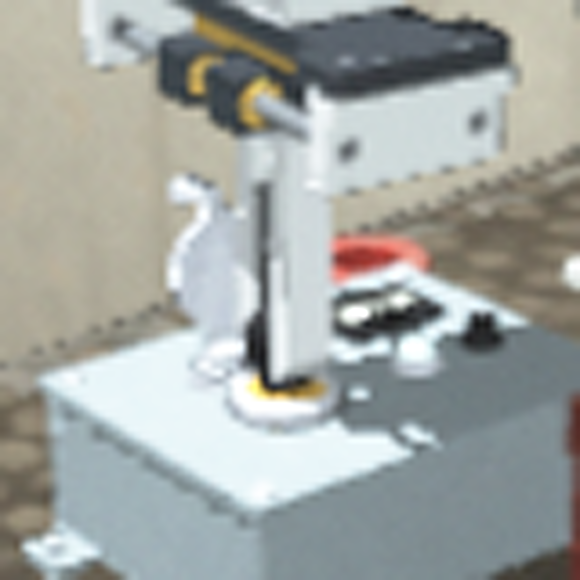

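The head sits right on the plug face at crop (285,385), turned a quarter, and the cover is still up at (205,260). The 0.11 N·m twist fits the preheat spring. I'll turn it slightly further for margin, then hand in.

Converted, 0.05 rad is 0.0159.

```bash
echo '[{"az": 0.0159}, {}, {}]' | python3 -m jog | grep -E "tcp|force|wid"; python3 -c "
from h import *
goal(.572,.102,.0793,1.454); print(ctrl.sign_off())"
```

```text
tcp_pos: [0.5709, 0.1017, 0.0792]
force: [-7.2, -2.8, 17.0]
grip_width: 0.0087
finger_force: 30.0
t 31.05 turn [ 1.0000e-04  2.5000e-03 -1.7298e+00] shift [-0.0011  0.0004 -0.0001] F [-7.2 -2.8 17. ] M [-0.64  1.64  0.14] w 0.0087 ff 30.00413652781532
the job is handed in; nothing more can be done
None
```

Handed in at 31 s: the cover is up and the round key went fully home without ramming. It is gripped at 30 N and held 1.73 rad clockwise at the tool, which puts the plug at about 1.53 rad or more; the sign-off returned no verdict.

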